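# Let the tipped bioreactor vessel back one ratchet notch

### The arm

A 6-joint arm with a two-finger parallel gripper is mounted at the origin on the work surface. World frame = base frame: x ahead of the robot, y to its left, z up, the work surface at z = 0. Lengths are in mm, angles in rad, forces in N, time in s.
With the tool pointing down it reaches from about 250 to 800 mm from the base axis. Payload 8.5 kg.
Tool frame: the origin (TCP) lies midway between the tips of the shut fingers; the grasp point (between the pads) lies 19 mm behind it; z points along the fingers, y is the line along which they close (so a half turn about z gives the same grasp; the last joint's range is limited). The gripper opens to 85 mm and grips with 20 to 120 N. Pads are 22 mm wide; open, the fingers measure 114 mm over their backs; the gripper's body (76 mm by 85 mm) begins 54 mm behind the grasp point. The pads swing forward as they close: fully open they stand 13 mm farther back than shut.
Start: joints at [1.176, 0.238, -0.013, 1.319, 0, 1.571], TCP at [201.908, 484.571, 207.876] pointing down, gripper open.
Joint ranges: [-2.66, 2.66], [-1.03, 1.9], [-1.14, 1.46], [-1.82, 2.27], [-1.45, 1.34], [-3.14, 3.14]. Speed limits (rad/s): [2.22, 2.22, 2.79, 3.14, 3.14, 3.14].

### API

Orientations are given as a 3x3 rotation matrix whose columns are the frame's x, y, z axes.
In Python, from rig import monitor, imaging, ticket gives the robot as it stands.
- The arm moves only by the tool arm_command, never from a script. Its argument "moves" is a list of rows, each a list of 5 numbers: the finger opening in mm, from 0 to 85.4, then the shift along the tool's x, y, z in mm, then the turn about the tool's z in rad. A call has 1 to 20 rows; each row shifts and turns the commanded pose from where the row before left it, along the tool's axes as they then stand; what a row does not reach is not made up. A row lasts 1/8 s, in which the tool goes at most 62.5 mm and 10.7 degrees, less where a joint would pass 70% of its speed; a pose out of reach is approached as far as the arm can. A call with a gripper value outside its range is refused whole. The fingers move at their own pace and stop on an object; the grip force is fixed at half the most. Time passes only in rows, so rows that do not move let the fingers close. It gives the time, the measured TCP pose, the force, the opening and the grip force at its end, in the units of the state.
- monitor.read_state(): the state, without advancing time (a new reading comes with each control period).
- imaging.get_image(name): name is "side" or "top"; returns (picture, depth): 480x640x3 uint8, red, green, blue; 480x640 float32, mm along the optical axis (not along the pixel's ray), 0 where there is no reading.
- imaging.camera_model(name): a dict with "fx", "fy", "cx", "cy" (pixels), "view" (4x4, takes a point from world to camera coordinates). Camera axes: x right, y up, looking along -z (the intrinsics and any distortion apply to the point x, -y, -z); pixel columns grow to the right and rows downward; lengths in mm; the calibration is good to about 2 mm. A picture is of the moment at which its call begins. camera_model takes no time and is no camera call.
- ticket.job_done(): hands the job in; it is judged then, once.
The state is a dict: "time_s": time; "q": joint angles; "qvel": joint speeds; "joint_torque": joint torques, N m; "position": TCP position; "orientation": TCP orientation; "wrist_force": force on the tool from outside, world axes, zero at the start; "moment": the same for the moment, N m; "width": opening from 0.0 (shut) to 1.0 (fully open); "grip_force": force on a finger pad.
Only numpy, scipy, OpenCV 4.12 (cv2) and the standard library are available. Lean on these libraries where they do the work, as an engineer would, in place of code of your own. Each camera call takes 0.05 s, during which the arm holds its last target. There are 200 camera calls.

### The job

The drained bioreactor vessel hangs in a tilting stand, tipped over and held there by a ratchet wheel and pawl. With a fingertip lift the pawl clear of the wheel by its ball lever (thrown right over, it stays up by itself), push a spoke of the star handle so that the vessel comes back towards upright by one notch, and put the pawl back into the teeth so that it sits fully home with the wheel resting back against it. Only touch and push: pinch nothing, do not tip the vessel any farther over, and leave the loose things on the stand and the bench as they are.

Things in the scene. Friction and masses are not known exactly. Their poses are not given: they have to be found in the camera images.
- stand: Fixed tilting stand: grey base plate 260 x 400 x 14 mm, two white cheeks, shaft axis level along its y, 165 mm up. Origin on the bench under the vessel; z up; the vessel tips to +x, the robot is on the -x side. Vessel between the cheeks, orange jacket, reaching 165 mm from the axis. On the -y side, on the shaft: ratchet wheel and pawl in plane y = -125 mm, star handle in plane y = -210 mm.
- wheel (a joint): Turn of vessel, ratchet wheel and star handle as one, rad: 0 upright, growing as the vessel tips over. Steel wheel 172 mm across, 16 saw teeth 10 mm deep; one notch = 0.393. Pawl down, it cannot turn back past 0.785, 0.393, 0 but clicks forward freely. Starts at 0.785 or up to 0.12 more. Stiff: stays where left, turns back under 5 to 8 N down on the spoke 110 mm out.
- pawl (a joint): Turn of the pawl, rad: 0 nose fully home at the root of the teeth, 0.16 nose level with the tooth tips, 1.31 thrown right over on its stop. Gravity moves it: below about 0.6 it drops into the teeth, above about 0.75 it falls onto the stop and stays; under 2 N moves it. On a tooth's slope it rests at 0 to 0.15, lower as the wheel turns back to the next notch.
- pawl_pivot (a point): Centre of the pawl's pivot pin, fixed on the stand: 62 mm to the stand's -x side of the shaft axis, 84 mm above it (249 mm over the bench), in the plane of the wheel.
- pawl_ball (a point): Ball (24 mm) on the pawl's lever, a 9 mm rod, 54 mm from the pivot. Lever and nose arm form a V in the wheel's plane. Nose home: lever 5 degrees from upright to the stand's +x, arm level to +x, its top 14 mm above the pivot. Thrown over: lever to -x, 20 degrees above level, arm up at 75 degrees. A finger in the V pushes the upright leg to -x to lift the pawl, to +x to put it back.
- pawl_nose (a point): Bottom corner of the nose at the end of the pawl's flat arm (12 mm wide along the shaft, 13 mm deep). Nose home: 62 mm from the pivot to the stand's +x and 7 mm below it.
- hub (a point): Centre of the star handle's black hub (48 mm across, 36 mm long), on the shaft axis in the plane of the spokes; fixed to the stand, 165 mm over the bench.
- spoke_end (a point): Black ball (30 mm) on the end of the star handle's spoke nearest the robot (stand's -x side), 128 mm from the shaft axis. Three spokes of 12 mm steel rod, 120 degrees apart. At wheel 0.785 this one points to the stand's -x, 10 degrees up; pushing it down turns the vessel back to upright; at 0.393 it points 12.5 degrees down.
- vial: Small capped sample jar, 28 mm across, 55 mm tall, loose on the stand's base plate. Origin under its centre.
- plug: Aluminium port plug, 26 mm across, 34 mm tall, loose on the stand's base plate. Origin under its centre.
- media: Capped media jar, 68 mm across, 150 mm tall, loose on the bench. Origin under its centre.
- beaker: Glass beaker, 66 mm across, 85 mm tall, loose on the bench. Origin under its centre.
- wrench: Steel wrench, 180 mm long, 8 mm high, flat on the bench. Origin under its centre.
- clamp: Steel clamp ring, 50 mm across, 12 mm high, flat on the bench. Origin under its centre.
- driver: Screwdriver with black handle, 170 mm long, 26 mm high, lying on the bench. Origin under its centre.

How it is judged (in metres and radians):
On the way, in this order (a step that is already met when the one before it is completed fails the run):
1. the pawl is lifted clear of the teeth, the wheel still in its old notch (value of joint pawl above 0.3 rad and value of joint wheel above 0.7 rad), for 0.1 s.
2. the wheel is pushed back out of its old notch (value of joint wheel below 0.66 rad), for 0.1 s.
At the end, for the whole second after the job is handed in: The vessel stands one notch (0.393 rad) further back: wheel between 0.353 and 0.453 rad, at rest, with the pawl down at the root of the teeth (below 0.06 rad) and the robot clear (value of joint wheel between 0.353 and 0.453 rad and value of joint pawl below 0.06 rad and not (velocity of joint wheel above 0.05 rad/s) and not (velocity of joint wheel below -0.05 rad/s)); the robot touches nothing.
It fails at once if the vessel is tipped farther over (value of joint wheel above 1 rad).
It fails at once if the pawl is pinched or forced (over 15 N from the fingers) (contact force between the fingers and pawl above 15 N).
It fails at once if the star handle or vessel is pinched or forced (over 38 N from the fingers) (contact force between the fingers and wheel above 38 N).
It fails at once if a loose thing is moved by more than 15 mm or lifted (distance of any of vial, plug, media, beaker, wrench, clamp, driver from where it was at the start of the episode above 0.015 m).
It also fails if it takes over 58 s, if anything falls off the work surface, if the arm or the gripper's body presses on something with over 40 N, if the wrist force passes 120 N, or if a joint passes its speed limit or range.

## Working session

There is one attempt and no reset: what is moved stays moved. The work goes in short steps, Python scripts to look and compute and a tool call to move; the robot and the scene stay as the last step left them, time stands still between calls to the robot, and variables do not carry over. Pictures are saved under pics/ and viewed, at most 10 in all, crops included, and the job is handed in when it is done.

Besides the shell and the picture viewer there is one more tool, called after "Call:" as a command line: name --pt "numbers of a row" for each row, then --argument value for the rest. arm_command: Moves the arm, as the interface text tells. Its arguments: {"type":"object","properties":{"moves":{"type":"array"}},"required":["moves"]}

```bash
mkdir -p pics; ls; python3 - <<'E'
from rig import monitor, imaging
import cv2, numpy as np
s=monitor.read_state()
print({k:np.round(v,3).tolist() for k,v in s.items()})
for n in("side","top"):
    p,d=imaging.get_image(n); cv2.imwrite(f"pics/{n}0.png",p[:,:,::-1]); np.save(f"pics/{n}0.npy",d)
    m=imaging.camera_model(n); print(n,{k:np.round(v,3).tolist() for k,v in m.items()})
E
```

```text
pics
{'time_s': 0.0, 'q': [1.176, 0.239, -0.014, 1.319, -0.0, 1.571], 'qvel': [-0.0, -0.001, 0.001, -0.001, 0.001, 0.001], 'joint_torque': [-0.001, -53.879, 34.644, 0.018, 0.0, -0.0], 'position': [201.754, 484.188, 207.294], 'orientation': [[-0.923, 0.385, -0.001], [0.385, 0.923, -0.001], [-0.0, -0.001, -1.0]], 'wrist_force': [0.675, 0.475, -0.607], 'moment': [0.006, -0.017, -0.0], 'grip_force': 0.0, 'width': 0.999}
side {'fx': 496.051, 'fy': 496.051, 'cx': 314.519, 'cy': 234.058, 'view': [[0.969, -0.248, 0.015, -564.516], [0.112, 0.489, 0.865, -262.899], [-0.222, -0.836, 0.501, -1295.06], [0.0, 0.0, 0.0, 1.0]]}
top {'fx': 622.95, 'fy': 622.95, 'cx': 318.348, 'cy': 229.272, 'view': [[-0.012, -1.0, 0.01, 37.846], [0.98, -0.009, 0.197, -611.393], [-0.196, 0.012, 0.98, -1818.183], [0.0, 0.0, 0.0, 1.0]]}
```

View pics/side0.png

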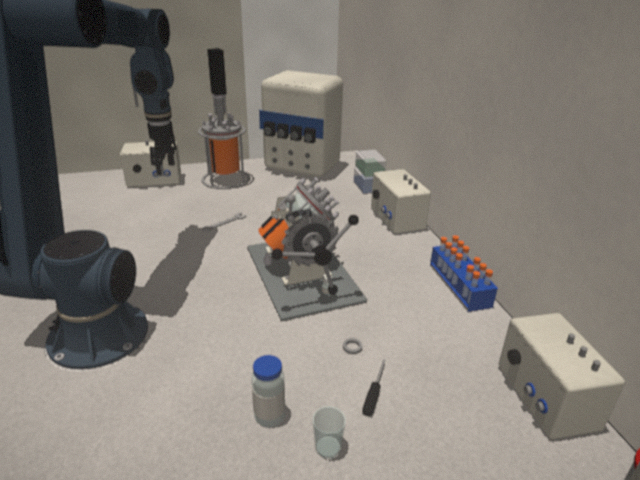

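View pics/top0.png

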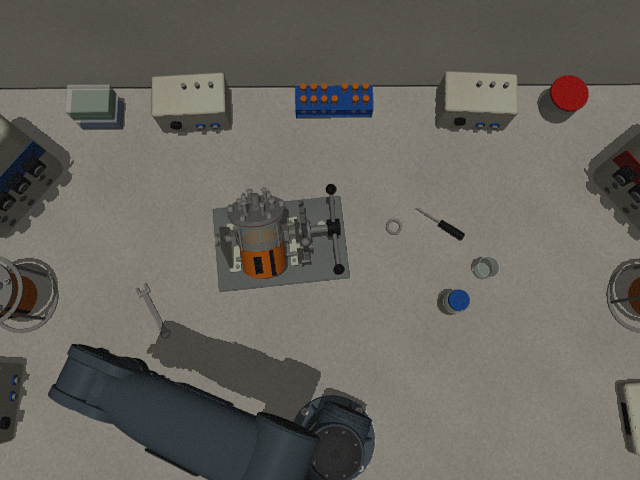

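The side view shows the stand around (305,270), with hub near (322,256) and spoke balls at (277,254), (353,220), (333,289). The top view shows its plate at (215–348, 197–290), with spoke balls at (339,269) and (331,189). I'll crop in.

```bash
cat > h.py <<'E'
import numpy as np, cv2
from rig import monitor, imaging
def ray(n,u,v):
    m=imaging.camera_model(n);V=np.array(m["view"]);R=V[:3,:3];c=-R.T@V[:3,3]
    d=R.T@np.array([(u-m["cx"])/m["fx"],-(v-m["cy"])/m["fy"],-1.]);return c,d
def onz(n,u,v,z):
    c,d=ray(n,u,v);return c+d*(z-c[2])/d[2]
def two(a,b):
    (c1,d1),(c2,d2)=ray("top",*a),ray("side",*b)
    A=np.c_[d1,-d2];t=np.linalg.lstsq(A,c2-c1,rcond=None)[0]
    p,q=c1+d1*t[0],c2+d2*t[1];return (p+q)/2,np.linalg.norm(p-q)
def proj(n,P):
    m=imaging.camera_model(n);V=np.array(m["view"]);q=V[:3,:3]@np.array(P)+V[:3,3]
    return m["cx"]+m["fx"]*q[0]/-q[2], m["cy"]-m["fy"]*q[1]/-q[2]
def crop(n,src,x,y,w,h,k,out):
    cv2.imwrite(out,cv2.resize(src[y:y+h,x:x+w],None,fx=k,fy=k,interpolation=cv2.INTER_CUBIC))
E
python3 - <<'E'
from h import *
t=cv2.imread("pics/top0.png");s=cv2.imread("pics/side0.png")
crop("t",t,205,180,155,120,5,"pics/tc.png");crop("s",s,240,170,140,150,4,"pics/sc.png")
for n,i in(("top",t),("side",s)):
    # plate mask: grey-greenish, via min-area rect on hull
    g=cv2.cvtColor(i,cv2.COLOR_BGR2HSV)
    d=(g[...,2]<70).astype(np.uint8); x,y,w,h=(205,180,155,120) if n=="top" else (240,170,140,150)
    k,l,st,c=cv2.connectedComponentsWithStats(d[y:y+h,x:x+w])
    for a,b in zip(st[1:],c[1:]):
        if a[4]>20: print(n,a[4],a[:4]+[x,y,0,0],np.round(b+[x,y],1))
E
```

```text
top 91 [326 184  11  11] [330.6 188.8]
top 35 [253 193  11  11] [258.9 197.9]
top 1006 [294 197  51  78] [317.8 238.2]
top 26 [299 201   5   7] [300.9 203.8]
top 47 [246 202   6  16] [248.2 208. ]
top 470 [269 203  21  75] [280.3 241.3]
top 24 [228 213   9  12] [230.7 218.5]
top 382 [216 227  25  41] [227.1 243.9]
top 122 [253 257  10  17] [257.9 264.7]
side 42 [373 190   6   9] [375.5 193.7]
side 64 [286 211  21   8] [297.  213.8]
side 62 [349 216   9   8] [352.9 219.6]
side 35 [264 219  18  19] [272.5 227.9]
side 910 [292 223  47  46] [315.9 244.3]
side 101 [272 250  12  12] [276.7 255. ]
side 59 [274 261  14  15] [280.  269.4]
side 65 [328 285   9  11] [332.4 289.8]
```

View pics/tc.png

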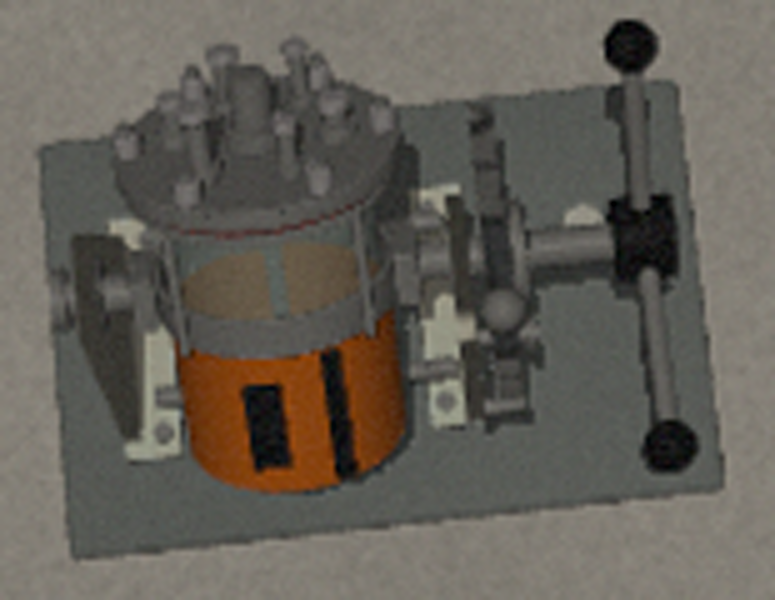

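View pics/sc.png

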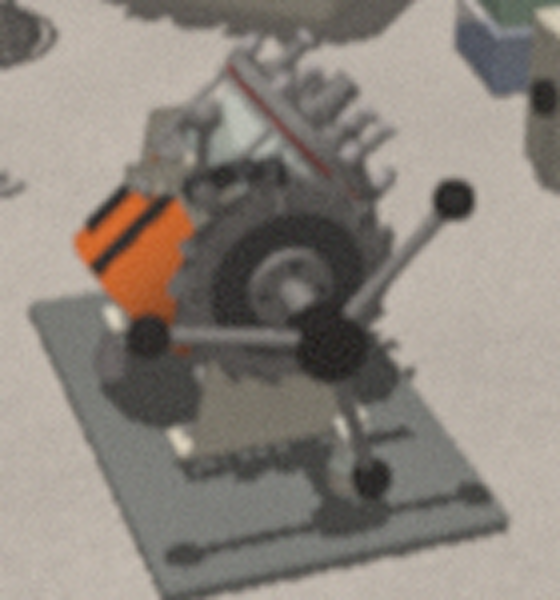

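The crops show near spoke ball top (338.8,269)/side (277,254), far ball top (331.2,189)/side (353.3,219.8), hub side (322.8,255.8), pawl ball top (305.8,242.2), and the plate corners in the top view.

```bash
python3 - <<'E'
from h import *
np.set_printoptions(precision=1,suppress=True)
o=np.array([205,180])
near=two((338.8,269),(277,254.3)); far=two((331.2,189),(353.3,219.8)); print("near",near,"far",far)
C=[onz("top",*(np.array(c)/5+o-.4),14) for c in [(40,147),(680,80),(722,488),(73,558)]]
C=np.array(C);print(C);c=C.mean(0);print("centre",c)
for i in range(4):print(np.linalg.norm(C[i]-C[(i+1)%4]))
yv=(C[0]-C[1])+(C[3]-C[2]);xv=(C[0]-C[3])+(C[1]-C[2])
a=np.arctan2(-yv[0],yv[1]);b=np.arctan2(xv[1],xv[0]);print("yaw y,x",a,b)
# from spoke balls
v=far[0]-near[0];print("yaw balls",np.arctan2(v[1],v[0]))
print("pawl ball at z303", onz("top",305.4,241.8,249+54))
E
```

```text
near (array([473.2, -22.3, 194.6]), np.float64(1.3908630222910023)) far (array([683.7,  -2.7, 260.5]), np.float64(0.8779279360108359))
[[688.5 358.6  14. ]
 [727.8 -40.   14. ]
 [471.3 -60.9  14. ]
 [432.8 333.1  14. ]]
centre [580.1 147.7  14. ]
400.5725955779707
257.3512831365266
395.84931280181013
256.9426462823769
yaw y,x 0.09776748925287773 0.09018476431082487
yaw balls 0.0929882285326588
pawl ball at z303 [530.2  68.4 303. ]
```

Call:
arm_command --pt "0 0 0 -40 -0.163" --pt "0 0 0 -40 -0.163" --pt "0 0 0 -40 -0.163" --pt "0 0 0 -30 0" --pt "0 0 0 0 0"

```text
time_s: 0.72
position: [202.2, 485.3, 359.6]
orientation: [[-0.996, -0.094, 0.001], [-0.094, 0.996, 0.003], [-0.001, 0.003, -1.0]]
wrist_force: [-0.1, 0.4, -0.7]
width: -0.001
grip_force: 0.0
```

```bash
cat >> h.py <<'E'
O=np.array([577.1,198.3,0]);c,s_=np.cos(.093),np.sin(.093);R=np.array([[c,-s_,0],[s_,c,0],[0,0,1]])
def st():
    s=monitor.read_state();print("t",round(s["time_s"],2),"stand",np.round(R.T@(s["position"]-O),1),"q",np.round(s["q"],2),"F",np.round(R.T@s["wrist_force"],1),"tool x,y in stand\n",np.round(R.T@s["orientation"],3)[:2,:])
E
python3 -c "
from h import *
st()"
```

```text
t 0.72 stand [-346.6  320.6  359.6] q [ 1.18  0.24  0.37  1.7  -0.    1.08] F [-0.   0.4 -0.7] tool x,y in stand
 [[-1.    -0.001  0.001]
 [-0.001  1.     0.003]]
```

Call:
arm_command --pt "0 -8 -40 0 0" --pt "0 -8 -40 0 0" --pt "0 -8 -40 0 0" --pt "0 -8 -40 0 0" --pt "0 -8 -40 0 0" --pt "0 -8 -40 0 0" --pt "0 -8 -40 0 0" --pt "0 -8 -40 0 0" --pt "0 -8 -40 0 0" --pt "0 -8 -40 0 0" --pt "0 -8 -45 0 0" --pt "0 0 0 0 0" --pt "0 0 0 0 0"

```text
time_s: 2.35
position: [331.0, 49.9, 357.2]
orientation: [[-0.996, -0.093, -0.001], [-0.093, 0.996, 0.0], [0.001, 0.0, -1.0]]
wrist_force: [0.1, 0.1, 0.3]
width: -0.0
grip_force: 0.0
```

```bash
python3 -c "
from h import *
st()"
```

```text
t 2.35 stand [-258.8 -124.9  357.2] q [ 0.15 -0.1  -0.01  1.66  0.    0.06] F [0.1 0.1 0.3] tool x,y in stand
 [[-1.     0.    -0.001]
 [ 0.     1.     0.   ]]
```

Call:
arm_command --pt "0 -40 0 0 0" --pt "0 -40 0 0 0" --pt "0 -40 0 0 0" --pt "0 -40 0 0 0" --pt "0 -40 0 0 0" --pt "0 -40 0 0 0" --pt "0 0 0 0 0" --pt "0 0 0 20 0" --pt "0 0 0 20 0" --pt "0 0 0 0 0" --pt "0 0 0 0 0"

```text
time_s: 3.72
position: [569.9, 73.2, 318.9]
orientation: [[-0.995, -0.095, 0.001], [-0.095, 0.995, 0.0], [-0.001, 0.0, -1.0]]
wrist_force: [0.3, 1.0, -1.3]
width: 0.001
grip_force: 0.0
```

```bash
python3 - <<'E'
from h import *
st()
p,_=imaging.get_image("side");crop("s",p[:,:,::-1],230,130,150,150,4,"pics/s1.png")
E
```

```text
t 3.73 stand [ -18.8 -123.9  318.9] q [ 0.13  0.32  0.38  1.63 -0.    0.03] F [ 0.4  0.9 -1.3] tool x,y in stand
 [[-1.    -0.002  0.001]
 [-0.002  1.     0.   ]]
```

View pics/s1.png

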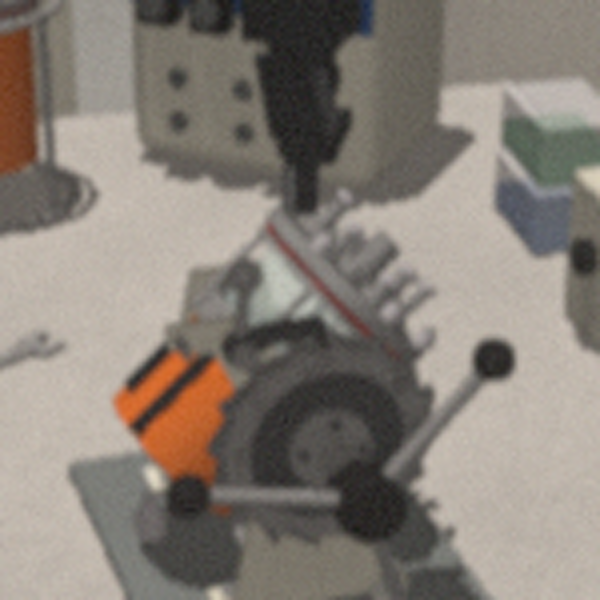

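Call:
arm_command --pt "0 0 0 20 0" --pt "0 0 0 19 0" --pt "0 0 0 0 0" --pt "0 5 0 0 0" --pt "0 4 0 0 0" --pt "0 4 0 0 0" --pt "0 4 0 0 0" --pt "0 4 0 0 0" --pt "0 4 0 0 0" --pt "0 4 0 0 0" --pt "0 4 0 0 0" --pt "0 4 0 0 0" --pt "0 0 0 0 0" --pt "0 0 0 0 0"

```text
time_s: 5.52
position: [533.5, 68.9, 278.9]
orientation: [[-0.996, -0.094, 0.0], [-0.094, 0.996, -0.0], [-0.0, -0.0, -1.0]]
wrist_force: [0.3, 0.3, 0.9]
width: 0.003
grip_force: 0.1
```

```bash
python3 - <<'E'
from h import *
st()
p,_=imaging.get_image("side");crop("s",p[:,:,::-1],250,150,110,110,5,"pics/s2.png")
E
```

```text
t 5.53 stand [ -55.4 -124.8  278.9] q [ 0.13  0.25  0.18  1.5  -0.    0.03] F [0.3 0.3 0.9] tool x,y in stand
 [[-1.    -0.001  0.   ]
 [-0.001  1.    -0.   ]]
```

View pics/s2.png

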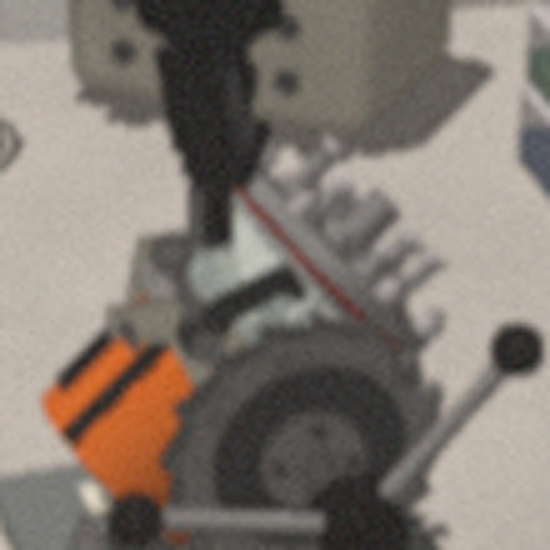

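The pawl arm (crop (245,295)) has lifted about 25–30°, and the wheel hasn't moved. I'll keep throwing it over.

Call:
arm_command --pt "0 4 0 0 0" --pt "0 4 0 0 0" --pt "0 4 0 0 0" --pt "0 4 0 0 0" --pt "0 4 0 0 0" --pt "0 4 0 -1 0" --pt "0 4 0 -1 0" --pt "0 4 0 -2 0" --pt "0 0 0 0 0" --pt "0 0 0 -10 0" --pt "0 0 0 -15 0" --pt "0 0 0 -20 0" --pt "0 0 0 -20 0" --pt "0 0 0 0 0"

```text
time_s: 7.32
position: [502.4, 66.0, 349.3]
orientation: [[-0.996, -0.094, 0.003], [-0.094, 0.996, 0.0], [-0.003, 0.0, -1.0]]
wrist_force: [0.3, -0.0, 0.3]
width: 0.0
grip_force: 0.0
```

```bash
python3 - <<'E'
from h import *
st()
p,_=imaging.get_image("side");crop("s",p[:,:,::-1],250,150,110,110,5,"pics/s3.png")
E
```

```text
t 7.33 stand [ -86.6 -124.8  349.3] q [ 0.13  0.2   0.29  1.66 -0.    0.04] F [ 0.3 -0.1  0.3] tool x,y in stand
 [[-1.    -0.001  0.003]
 [-0.001  1.     0.   ]]
```

View pics/s3.png

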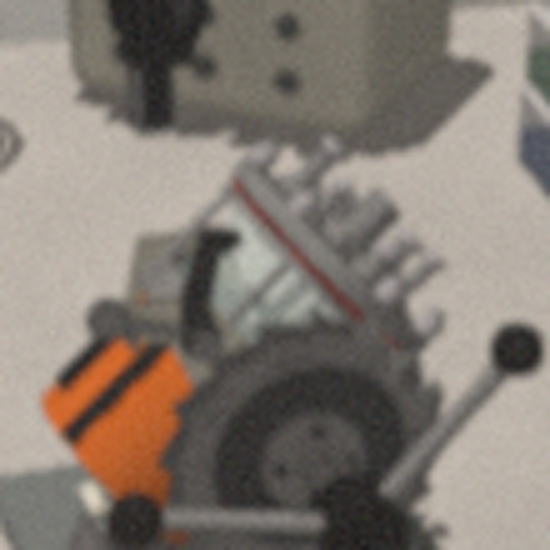

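Pawl is thrown right over: arm upright at crop (205,285), ball at (107,320). Next is the spoke.

Call:
arm_command --pt "0 4 -45 0 0" --pt "0 4 -40 0 0" --pt "0 0 0 40 0" --pt "0 0 0 40 0" --pt "0 0 0 40 0" --pt "0 0 0 20 0" --pt "0 0 0 0 0" --pt "0 0 0 5 0" --pt "0 0 0 4 0" --pt "0 0 0 4 0" --pt "0 0 0 4 0" --pt "0 0 0 4 0" --pt "0 0 0 4 0" --pt "0 0 0 4 0" --pt "0 0 0 4 0" --pt "0 0 0 4 0" --pt "0 0 0 0 0"

```text
time_s: 9.5
position: [501.5, -19.5, 170.9]
orientation: [[-0.996, -0.094, -0.0], [-0.094, 0.996, -0.0], [0.0, -0.0, -1.0]]
wrist_force: [-0.5, -0.2, -0.1]
width: -0.0
grip_force: 0.6
```

```bash
python3 - <<'E'
from h import *
st()
E
```

```text
t 9.5 stand [ -95.5 -209.8  170.9] q [-0.04  0.21 -0.14  1.22 -0.   -0.13] F [-0.6 -0.2 -0.1] tool x,y in stand
 [[-1.    -0.001 -0.   ]
 [-0.001  1.    -0.   ]]
```

Call:
arm_command --pt "0 0 0 3 0" --pt "0 0 0 2 0" --pt "0 0 0 0 0"

```text
time_s: 9.88
position: [501.3, -19.5, 166.1]
orientation: [[-0.996, -0.094, -0.0], [-0.094, 0.996, -0.0], [0.0, -0.0, -1.0]]
wrist_force: [-2.7, -0.9, 4.1]
width: 0.001
grip_force: 2.1
```

```bash
python3 - <<'E'
from h import *
st()
for th in(.845,.6,.55,.5,.45,.393):
    for k in(0,1):
        a=np.radians(10)+th-.785-k*2*np.pi/3; P=R@np.array([-128*np.cos(a),-210,165+128*np.sin(a)])+O; print(th,np.round(proj("side",P),1),end=" ")
    print()
p,_=imaging.get_image("side");crop("s",p[:,:,::-1],250,150,110,150,4,"pics/s4.png")
E
```

```text
t 9.88 stand [ -95.7 -209.8  166.1] q [-0.04  0.22 -0.15  1.2  -0.   -0.13] F [-2.8 -0.7  4.1] tool x,y in stand
 [[-1.    -0.001 -0.   ]
 [-0.001  1.    -0.   ]]
0.845 [276.5 254.3] 0.845 [332.5 290.1] 
0.6 [275.5 264.6] 0.6 [342.  284.6] 
0.55 [275.7 266.6] 0.55 [343.9 283.3] 
0.5 [275.9 268.6] 0.5 [345.6 281.9] 
0.45 [276.3 270.5] 0.45 [347.3 280.5] 
0.393 [276.9 272.7] 0.393 [349.2 278.7]
```

View pics/s4.png

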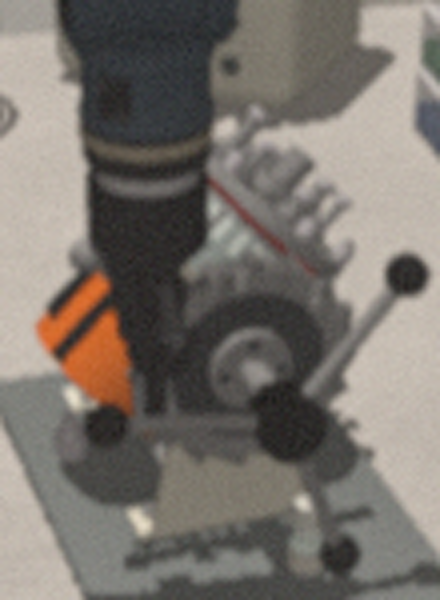

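Near ball is at side px (276.5,256) and the bottom ball at (335.2,287.8), so the wheel has only turned to about 0.78 although the tip is at z 166. I need to see where the tip really is relative to the spoke.

```bash
python3 - <<'E'
from h import *
s=monitor.read_state();print(s["position"]);print("tcp proj",proj("side",s["position"]),proj("top",s["position"]))
p,_=imaging.get_image("top");t=p[:,:,::-1];crop("t",t,270,175,110,120,5,"pics/t5.png")
i=imaging.get_image("side")[0][:,:,::-1]
for n,i,(x,y,w,h) in(("top",t,(320,180,30,100)),("side",i,(250,200,115,100))):
    d=(cv2.cvtColor(i,cv2.COLOR_BGR2HSV)[...,2]<70).astype(np.uint8)
    k,l,st_,c=cv2.connectedComponentsWithStats(d[y:y+h,x:x+w])
    for a,b in zip(st_[1:],c[1:]):
        if a[4]>30: print(n,a[4],a[2:4],np.round(b+[x,y],1))
E
```

```text
[501.36683987 -19.51007329 166.12777648]
tcp proj (np.float64(287.35136984634704), np.float64(261.62882684112907)) (np.float64(337.21650946563807), np.float64(260.16776381044247))
top 2136 [30 95] [334.1 239.5]
side 1785 [69 65] [299.6 230.8]
side 59 [9 8] [351.1 218.5]
side 102 [11 12] [276.4 257. ]
side 62 [ 9 10] [334.3 289. ]
```

View pics/t5.png

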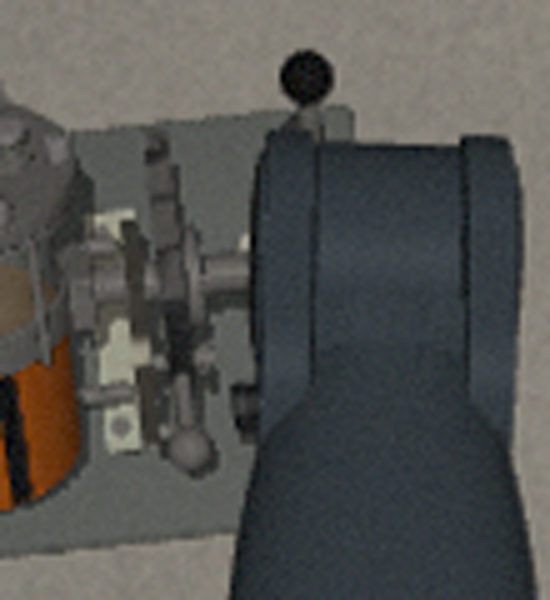

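```bash
python3 - <<'E'
from h import *
for P,seen in (((-18.8,-123.9,318.9),(306,182)),((-55.4,-124.8,278.9),(292.5,198.6)),((-86.6,-124.8,349.3),(281,175.5)),((-95.6,-209.8,166.1),(288.7,253))):
    P=np.array(P); print(np.round(proj("side",R@P+O),1),seen,np.round(proj("side",R@(P+[0,0,20])+O),1),np.round(proj("side",R@(P+[0,20,0])+O),1))
i=imaging.get_image("side")
print("depth near finger", [(v,round(float(i[1][v,288]))) for v in range(236,268,2)])
m=imaging.camera_model("side");V=np.array(m["view"]);
for P in((-95.6,-209.8,166.1),(-95.6,-224,166.1)): print(-(V[:3,:3]@(R@np.array(P)+O)+V[:3,3])[2])
E
```

```text
[304.8 191.9] (306, 182) [304.8 185. ] [302.4 188.8]
[291.9 207.3] (292.5, 198.6) [291.9 200.6] [289.7 204.1]
[280.2 184.8] (281, 175.5) [280.1 177.7] [278.1 181.8]
[287.4 261.6] (288.7, 253) [287.3 255.2] [285.2 257.7]
depth near finger [(236, 1202), (238, 1210), (240, 1218), (242, 1225), (244, 1237), (246, 1275), (248, 1267), (250, 1277), (252, 1277), (254, 1281), (256, 1297), (258, 1296), (260, 1498), (262, 1487), (264, 1490), (266, 1559)]
1306.5764119408689
1295.042243818507
```

In all four views the real fingertip sits about 9 px above the reported TCP projection, roughly 25 mm higher. That explains why contact came so late, so I'll treat the tip as TCP + 25 mm and push another 22 mm down.

Call:
arm_command --pt "0 0 0 4 0" --pt "0 0 0 4 0" --pt "0 0 0 4 0" --pt "0 0 0 4 0" --pt "0 0 0 3 0" --pt "0 0 0 3 0" --pt "0 0 0 0 0"

```text
time_s: 10.95
position: [501.1, -19.5, 143.6]
orientation: [[-0.996, -0.094, -0.001], [-0.094, 0.996, -0.0], [0.001, -0.0, -1.0]]
wrist_force: [-1.6, -0.7, 1.3]
width: 0.003
grip_force: 0.8
```

```bash
cat >> h.py <<'E'
def wheel():
    i=imaging.get_image("side")[0][:,:,::-1];x,y,w,h=250,195,115,105
    d=(cv2.cvtColor(i,cv2.COLOR_BGR2HSV)[...,2]<70).astype(np.uint8)
    k,l,s2,c=cv2.connectedComponentsWithStats(d[y:y+h,x:x+w])
    for a,b in zip(s2[1:],c[1:]):
        if a[4]>30 and max(a[2:4])<15:
            b=b+[x,y];ths=np.arange(.3,1,.005);best=[]
            for k in(0,1,2):
                e=[np.linalg.norm(np.array(proj("side",R@np.array([-128*np.cos(q),-210,165+128*np.sin(q)])+O))-b) for q in np.radians(10)+ths-.785-k*2*np.pi/3]
                best.append((min(e),ths[int(np.argmin(e))],k))
            print("ball",np.round(b,1),"err,theta,spoke",np.round(min(best),3))
    return i
E
python3 - <<'E'
from h import *
st();wheel()
E
```

```text
t 10.95 stand [ -95.9 -209.8  143.6] q [-0.04  0.23 -0.19  1.15 -0.   -0.13] F [-1.7 -0.5  1.3] tool x,y in stand
 [[-1.    -0.001 -0.001]
 [-0.001  1.    -0.   ]]
ball [343.  214.6] err,theta,spoke [0.526 0.55  2.   ]
ball [343.3 282.9] err,theta,spoke [0.606 0.555 1.   ]
```

Call:
arm_command --pt "0 0 0 -20 0" --pt "0 0 0 -40 0" --pt "0 0 0 -40 0" --pt "0 0 0 -40 0" --pt "0 0 0 -40 0" --pt "0 0 43 0 0" --pt "0 0 42 0 0" --pt "0 0 0 0 0" --pt "0 0 0 20 0" --pt "0 0 0 20 0" --pt "0 0 0 20 0" --pt "0 0 0 0 0" --pt "0 0 0 0 0"

```text
time_s: 12.62
position: [494.1, 64.9, 264.6]
orientation: [[-0.996, -0.094, 0.001], [-0.094, 0.996, -0.0], [-0.001, -0.0, -1.0]]
wrist_force: [0.8, 0.0, 1.0]
width: 0.003
grip_force: 0.0
```

```bash
python3 - <<'E'
from h import *
st();i=wheel();crop("s",i,250,150,110,110,5,"pics/s6.png")
E
```

```text
t 12.62 stand [ -95.  -125.1  264.6] q [ 0.13  0.18  0.05  1.44 -0.    0.04] F [ 0.8 -0.   1. ] tool x,y in stand
 [[-1.    -0.001  0.001]
 [-0.001  1.    -0.   ]]
ball [278.4 200. ] err,theta,spoke [47.919  0.995  0.   ]
ball [343.1 214.5] err,theta,spoke [0.672 0.55  2.   ]
ball [343.4 283.1] err,theta,spoke [0.466 0.555 1.   ]
```

View pics/s6.png

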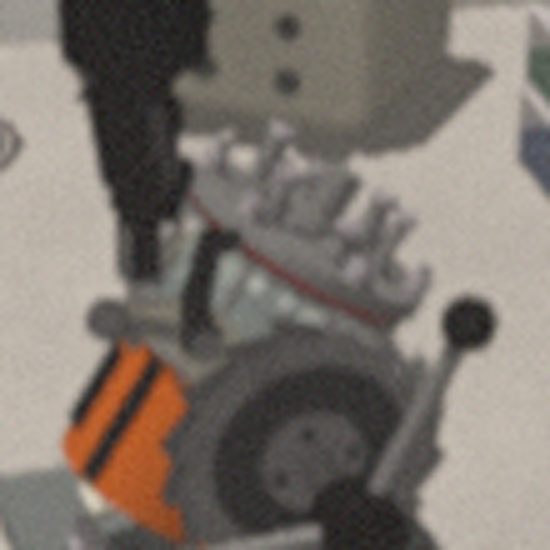

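Pawl is still up, with its arm at crop (205,285) and ball at (107,320), and the finger is in the V at (145,280). Wheel reads 0.55. Now I push the arm towards +x.

Call:
arm_command --pt "0 -5 0 0 0" --pt "0 -5 0 0 0" --pt "0 -5 0 0 0" --pt "0 -4 0 0 0" --pt "0 -4 0 0 0" --pt "0 -4 0 0 0" --pt "0 -4 0 0 0" --pt "0 -4 0 0 0" --pt "0 -4 0 0 0" --pt "0 -4 0 0 0" --pt "0 -4 0 0 0" --pt "0 -4 0 0 0" --pt "0 -4 0 0 0" --pt "0 -4 0 0 0" --pt "0 -4 0 0 0" --pt "0 -4 0 0 0" --pt "0 -4 0 0 0" --pt "0 -4 0 0 0" --pt "0 0 0 0 0"

```text
time_s: 15.05
position: [568.6, 72.3, 263.8]
orientation: [[-0.996, -0.094, -0.0], [-0.094, 0.996, -0.0], [0.0, -0.0, -1.0]]
wrist_force: [1.2, 0.1, -0.6]
width: 0.002
grip_force: 0.0
```

```bash
python3 - <<'E'
from h import *
st();i=wheel();crop("s",i,250,150,110,110,5,"pics/s7.png")
E
```

```text
t 15.05 stand [ -20.2 -124.7  263.8] q [ 0.13  0.31  0.23  1.49 -0.    0.03] F [ 1.2  0.  -0.6] tool x,y in stand
 [[-1.    -0.001 -0.   ]
 [-0.001  1.    -0.   ]]
ball [305.4 197.8] err,theta,spoke [30.959  0.3    2.   ]
ball [343.1 214.5] err,theta,spoke [0.672 0.55  2.   ]
ball [343.  283.6] err,theta,spoke [0.241 0.57  1.   ]
```

View pics/s7.png

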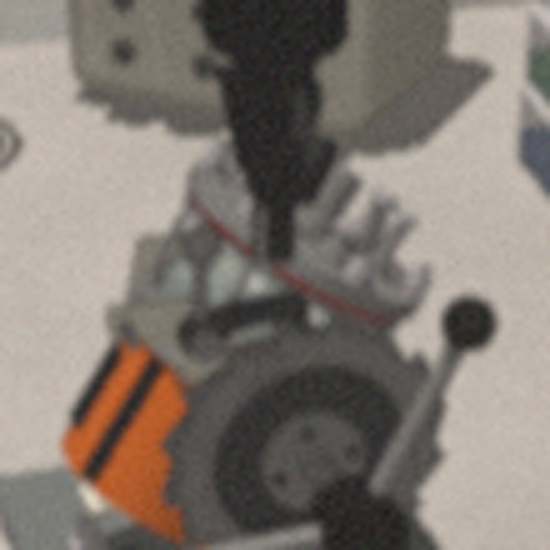

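The pawl is back down, its arm nearly level at crop (250,318). Now up and over to the spoke again for the final push against the pawl. I've viewed 11 pictures, one over the limit of 10, so I'll use numbers only from here.

Call:
arm_command --pt "0 0 0 -20 0" --pt "0 0 0 -30 0" --pt "0 0 0 -30 0" --pt "0 40 -45 0 0" --pt "0 36 -40 0 0" --pt "0 0 0 40 0" --pt "0 0 0 40 0" --pt "0 0 0 40 0" --pt "0 0 0 40 0" --pt "0 0 0 30 0" --pt "0 0 0 8 0" --pt "0 0 0 4 0" --pt "0 0 0 4 0" --pt "0 0 0 3 0" --pt "0 0 0 3 0" --pt "0 0 0 2 0" --pt "0 0 0 0 0"

```text
time_s: 17.23
position: [500.8, -19.5, 131.5]
orientation: [[-0.996, -0.094, 0.001], [-0.094, 0.996, -0.0], [-0.001, -0.0, -1.0]]
wrist_force: [-4.3, -0.4, 4.4]
width: -0.001
grip_force: 2.5
```

```bash
python3 - <<'E'
from h import *
st();wheel()
E
```

```text
t 17.23 stand [ -96.2 -209.8  131.5] q [-0.04  0.24 -0.22  1.12 -0.   -0.13] F [-4.3 -0.   4.4] tool x,y in stand
 [[-1.    -0.001  0.001]
 [-0.001  1.    -0.   ]]
ball [337.9 213.2] err,theta,spoke [0.668 0.425 2.   ]
ball [276.8 269.4] err,theta,spoke [0.723 0.475 0.   ]
ball [347.6 279.5] err,theta,spoke [0.534 0.43  1.   ]
```

θ is about 0.43. I'll push on in small steps.

Call:
arm_command --pt "0 0 0 1.5 0" --pt "0 0 0 1 0" --pt "0 0 0 0 0"

```text
time_s: 17.65
position: [501.0, -19.5, 128.7]
orientation: [[-0.996, -0.094, 0.001], [-0.094, 0.996, 0.0], [-0.001, -0.0, -1.0]]
wrist_force: [-4.1, 0.5, 5.4]
width: -0.001
grip_force: 2.9
```

Call:
arm_command --pt "0 0 0 1 0" --pt "0 0 0 0 0"

```text
time_s: 17.9
position: [501.2, -19.5, 127.7]
orientation: [[-0.996, -0.094, 0.002], [-0.094, 0.996, 0.0], [-0.002, -0.0, -1.0]]
wrist_force: [-3.2, 0.4, 4.8]
width: 0.0
grip_force: 3.0
```

```bash
python3 - <<'E'
from h import *
st();wheel()
E
```

```text
t 17.9 stand [ -95.8 -209.8  127.7] q [-0.04  0.24 -0.22  1.11  0.   -0.13] F [-3.2  0.7  4.8] tool x,y in stand
 [[-1.    -0.001  0.002]
 [-0.001  1.    -0.   ]]
ball [336.1 212.9] err,theta,spoke [0.687 0.385 2.   ]
ball [277.1 270.7] err,theta,spoke [0.679 0.44  0.   ]
ball [349.1 278.3] err,theta,spoke [0.36 0.39 1.  ]
```

Call:
arm_command --pt "0 0 0 0.7 0" --pt "0 0 0 0 0"

```text
time_s: 18.2
position: [501.3, -19.5, 127.1]
orientation: [[-0.996, -0.094, 0.002], [-0.094, 0.996, 0.0], [-0.002, -0.0, -1.0]]
wrist_force: [-4.1, 0.7, 5.9]
width: -0.001
grip_force: 3.1
```

Call:
arm_command --pt "0 0 0 0.7 0" --pt "0 0 0 0 0"

```text
time_s: 18.45
position: [501.3, -19.4, 126.7]
orientation: [[-0.996, -0.094, 0.002], [-0.094, 0.996, 0.0], [-0.002, -0.0, -1.0]]
wrist_force: [-3.5, 0.8, 7.7]
width: -0.001
grip_force: 4.5
```

```bash
python3 - <<'E'
from h import *
st();wheel()
E
```

```text
t 18.45 stand [ -95.7 -209.8  126.7] q [-0.04  0.24 -0.23  1.1   0.   -0.13] F [-3.4  1.1  7.7] tool x,y in stand
 [[-1.    -0.001  0.002]
 [-0.001  1.    -0.   ]]
ball [335.8 212.9] err,theta,spoke [0.687 0.38  2.   ]
ball [277. 271.] err,theta,spoke [0.604 0.435 0.   ]
ball [349.3 277.9] err,theta,spoke [0.494 0.38  1.   ]
```

Call:
arm_command --pt "0 0 0 0.8 0" --pt "0 0 0 0 0"

```text
time_s: 18.75
position: [501.4, -19.4, 126.3]
orientation: [[-0.996, -0.094, 0.003], [-0.094, 0.996, 0.0], [-0.003, -0.0, -1.0]]
wrist_force: [-5.6, 0.5, 12.6]
width: -0.003
grip_force: 6.9
```

Call:
arm_command --pt "0 0 0 0.8 0" --pt "0 0 0 0 0"

```text
time_s: 19.0
position: [501.5, -19.4, 126.0]
orientation: [[-0.996, -0.094, 0.003], [-0.094, 0.996, 0.0], [-0.003, -0.0, -1.0]]
wrist_force: [-6.9, 0.7, 17.9]
width: -0.003
grip_force: 9.5
```

```bash
python3 - <<'E'
from h import *
st();wheel()
E
```

```text
t 19.0 stand [ -95.5 -209.7  126. ] q [-0.04  0.24 -0.23  1.1   0.   -0.13] F [-6.8  1.3 17.9] tool x,y in stand
 [[-1.    -0.001  0.003]
 [-0.001  1.    -0.   ]]
ball [335.7 213. ] err,theta,spoke [0.561 0.375 2.   ]
ball [277.1 271.2] err,theta,spoke [0.614 0.43  0.   ]
ball [349.5 277.9] err,theta,spoke [0.413 0.375 1.   ]
```

The force climbs to 18 N while the wheel stays put, so it's resting against the pawl. Retracting, then a check on the wheel and pawl ball.

Call:
arm_command --pt "0 0 0 -2 0" --pt "0 0 0 -5 0" --pt "0 0 0 -30 0" --pt "0 0 0 -50 0" --pt "0 0 0 -50 0" --pt "0 0 0 -50 0" --pt "0 50 0 -20 0" --pt "0 50 0 0 0" --pt "0 50 0 0 0" --pt "0 0 0 0 0" --pt "0 0 0 0 0"

```text
time_s: 20.42
position: [352.1, -33.7, 331.1]
orientation: [[-0.996, -0.094, 0.002], [-0.094, 0.996, -0.0], [-0.002, -0.0, -1.0]]
wrist_force: [-0.0, 0.8, 0.1]
width: -0.002
grip_force: 0.0
```

```bash
python3 - <<'E'
from h import *
st();i=wheel();t=imaging.get_image("top")[0][:,:,::-1]
for ph in(0,.06,.15,.3):
    a=np.radians(85)+ph;P=R@np.array([-62+54*np.cos(a),-125,249+54*np.sin(a)])+O;print(ph,"ball side",np.round(proj("side",P),1),"top",np.round(proj("top",P),1))
g=cv2.GaussianBlur(cv2.cvtColor(t,cv2.COLOR_BGR2GRAY),(0,0),1)
t0=cv2.imread("pics/top0.png");g0=cv2.cvtColor(t0,cv2.COLOR_BGR2GRAY)
# initial ball template (pawl lowered, on slope) located again now
T=g0[237:248,301:312]
r=cv2.matchTemplate(cv2.cvtColor(t,cv2.COLOR_BGR2GRAY)[225:265,285:325],T,cv2.TM_CCOEFF_NORMED)
_,m,_,l=cv2.minMaxLoc(r);print("match",m,"shift",l[0]+285-301,l[1]+225-237)
d=cv2.absdiff(t,t0).max(2)
for n,(x,y,w,h) in dict(clamp=(385,217,18,20),driver=(412,203,56,40),beaker=(470,255,30,25),media=(438,287,36,28)).items():print(n,d[y:y+h,x:x+w].mean().round(1),d[y:y+h,x:x+w].max())
E
```

```text
t 20.43 stand [-245.5 -210.1  331.1] q [-0.1  -0.07 -0.05  1.59 -0.   -0.19] F [0.  0.8 0.1] tool x,y in stand
 [[-1.    -0.001  0.002]
 [-0.001  1.    -0.   ]]
ball [335.8 212.9] err,theta,spoke [0.682 0.38  2.   ]
ball [349.4 277.9] err,theta,spoke [0.494 0.375 1.   ]
0 ball side [291.2 199.4] top [305.3 241.3]
0.06 ball side [290.  199.5] top [305.5 242.5]
0.15 ball side [288.3 199.8] top [305.6 244.3]
0.3 ball side [285.4 200.6] top [306.  247.4]
match 0.9647537469863892 shift 0 0
clamp 3.2 10
driver 3.8 27
beaker 3.3 10
media 4.7 24
```

```bash
python3 -c "
from rig import ticket
print(ticket.job_done())"
```

```text
the job is handed in; nothing more can be done
None
```

The job is handed in, verdict not reported: by my measurements the wheel was set back one notch to about 0.38 rad, hard against the pawl, the pawl home (ball within 1 px of its start position) and the robot clear at 20.4 s; clamp, driver, beaker and media checked unmoved, vial, plug and wrench not checked; I viewed 11 pictures, one over the limit of 10.

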